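# Seat the keyed carrier disc on the paint-tin spinner

## Task

On the blue paint-tin spinner, push the loose keyed disc round with a fingertip against one of its black dogs until the notch in its rim stands over the red key, then press down on its rubber centre until it sits flat and fully home over the key, and leave it there. Do not lift the disc, and leave the tin, cup, sanding block and jar where they stand.

Things in the scene. Friction and masses are not known exactly. Their poses are not given: they have to be found in the camera images.
- spinner: Tin spinner, fixed to the bench: a blue square housing 190 x 190 x 37 mm high, with a dark steel seat ring (outer diameter 106 mm, top at 71 mm) and a central spindle on it. Origin: centre of its underside, z up, on the spindle's axis; its x axis points from the spindle to the red key.
- key (a point): Red key, fixed on the housing's +x side: a radial bar 10 mm wide with a rounded top, reaching from 58 to 90 mm from the spindle axis, top 77 mm above the bench; it sticks out from under the disc's rim. The point lies on its top, 63 mm from the axis.
- disc: Loose aluminium disc, 140 mm diameter, about 0.4 kg; plate 10 mm thick, hub below on the spindle (1 mm play). Origin: centre of the plate's underside, z up; x points to the notch. It starts level, underside 79 mm above the bench, 2 mm clear of the key: smooth, it turns easily any amount either way and stays where left. Fully home its underside is at 71 mm, possible only with the notch over the key.
- collar (a joint): Stiff rubber collar (30 to 44 mm radius) inside the seat ring, under the disc. It carries the disc raised at 0 and slides down to 0.008 m (disc home). It yields to a downward push of about 5 to 10 N on the disc and stays where it is pressed.
- dog_a (a point): Upright round black dog on the disc, 14 mm diameter, 18 mm high above the plate's top, 48 mm from the axis, 60 degrees counterclockwise (from above) from the notch. The point is its top centre.
- dog_b (a point): Second dog, alike, opposite the notch (180 degrees from it). The point is its top centre.
- dog_c (a point): Third dog, alike, 300 degrees counterclockwise from the notch. The point is its top centre.
- notch (a point): Notch in the disc's rim: 18 mm wide, cut radially from 56 mm radius to the rim, right through the plate; a yellow stripe on the plate runs in from it. The point lies in its middle, 63 mm from the disc's axis, level with the plate's underside; it lies over point key (within 4 mm sideways) when the notch fits the key.
- hub (a point): Centre of the disc's top: the middle of a black rubber pad, 40 mm diameter, 3 mm proud of the plate. Press here.
- tin: Bystander: closed steel paint tin with a red label, 88 mm diameter, 100 mm high, 0.7 kg; origin at the centre of its underside.
- cup: Bystander: orange plastic mixing cup, 76 mm across the rim, 90 mm high, light; origin at the centre of its underside.
- block: Bystander: cork sanding block with yellow abrasive face down, 120 x 65 x 28 mm (long side along its x); origin at the centre of its underside.
- jar: Bystander: white jar with a red cap, 54 mm diameter, 85 mm high; origin at the centre of its underside.
Not all that is in view belongs to the job. There is more than one size of the disc; the one meant has the size given above.

How it is judged:
By the outcome, as a careful person would: the job done as asked, in the order asked, and still so for the second after the job is handed in, with the robot touching nothing.
It also fails if it takes over 64 s, if anything falls off the work surface, if the arm or the gripper's body presses on something with over 40 N, if the wrist force passes 120 N, or if a joint passes its speed limit or range.

## Robot

A 6-joint arm with a two-finger parallel gripper is mounted at the origin on the work surface. World frame = base frame: x ahead of the robot, y to its left, z up, the work surface at z = 0. Lengths are in m, angles in rad, forces in N, time in s.
With the tool pointing down it reaches from about 0.3 to 1 m from the base axis. Payload 5.1 kg.
Tool frame: the origin (TCP) lies on the centre line of the jaws, within the pads' length; the fingertips stand 19 mm ahead of it and the grasp point (between the pads) is the TCP; z points along the fingers, y is the line along which they close (so a half turn about z gives the same grasp; the last joint's range is limited). The gripper opens to 95 mm and grips with 3 to 60 N. Pads are 20 mm wide; open, the fingers measure 119 mm over their backs; the gripper's body (75 mm by 180 mm) begins 59 mm behind the grasp point.
Start: joints at [1.16, 0.124, 1.65, -0, 1.367, -0.083], TCP at [0.209, 0.615, 0.234] pointing down, gripper open.
Joint ranges: [-2.61, 2.61], [-1.02, 2.33], [0.03, 2.71], [-1.35, 4.49], [0.32, 2.68], [-2.91, 2.91]. Speed limits (rad/s): [2.57, 2.57, 3.14, 3.14, 3.14, 3.14].

## Interface

Orientations are given as a unit quaternion [x, y, z, w].
In Python, from workcell import env gives the robot as it stands. The module is installed in compiled form; this text tells all that it offers.
- The arm moves only by the tool step_arm, never from a script. Its argument "rows" is a list that holds one entry, the list of rows, each a list of 7 numbers: the shift along the tool's x, y, z as a fraction of full scale, then the turn, a rotation vector about the tool's x, y, z as a fraction of full scale, then the closure, from -1 (fully open) to 1 (shut). A call has 1 to 5 rows; each row is the pose to reach, as a shift and turn from the pose commanded when the call began, along the tool's axes at that moment; what a row does not reach only later rows make up. Full scale, the value 1, is 0.12 m for a shift and 90 degrees for a turn. A row lasts 1/8 s, in which the tool goes at most 62.5 mm and 10.7 degrees, less where a joint would pass 70% of its speed; a pose out of reach is approached as far as the arm can. A call with a number of a shift or a turn outside -1 to 1 is refused whole. A call with a gripper value outside its range is refused whole. The fingers move at their own pace and stop on an object; "squeeze" is the grip in N (left out, the last holds). Time passes only in rows, so rows that repeat a pose let the fingers close. It gives the time, the measured TCP pose, the force, the opening and the grip force at its end, in the units of the state.
- env.sense(): the state, without advancing time (a new reading comes with each control period).
- env.read_camera(name): name is "side" or "top"; returns the picture (480x640x3 uint8, red, green, blue); there is no depth.
- env.calibration(name): a dict with "fx", "fy", "cx", "cy" (pixels), "k1" (the pictures are not rectified: a ray, as slopes to the right and down, at radius r is drawn at 1 + k1 r^2 times it, then the intrinsics apply), "position" and "rotation" of the camera in the world. Camera axes: x right, y up, looking along -z (the intrinsics and any distortion apply to the point x, -y, -z); pixel columns grow to the right and rows downward; lengths in m; the calibration is good to about 2 mm. A picture is of the moment at which its call begins. calibration takes no time and is no camera call.
- env.hand_in(): hands the job in; it is judged then, once.
The state is a dict: "time_s": time; "q": joint angles; "qd": joint speeds; "joint_torque": joint torques, N m; "eef_pos": TCP position; "eef_rot": TCP orientation; "ft_force": force on the tool from outside, world axes, zero at the start; "torque": the same for the moment, N m; "opening": finger opening in m; "finger_force": force on a finger pad.
Only numpy, scipy, OpenCV 4.12 (cv2) and the standard library are available. Lean on these libraries where they do the work, as an engineer would, in place of code of your own. Each camera call takes 0.05 s, during which the arm holds its last target. There are 200 camera calls.

## Working session

There is one attempt and no reset: what is moved stays moved. The work goes in short steps, Python scripts to look and compute and a tool call to move; the robot and the scene stay as the last step left them, time stands still between calls to the robot, and variables do not carry over. Pictures are saved under pics/ and viewed, at most 10 in all, crops included, and the job is handed in when it is done.

Besides the shell and the picture viewer there is one more tool, called after "Emit:" as a command line: name --argument value ..., lists and objects as JSON in quotes. step_arm: Moves the arm, as the interface text tells. Its arguments: {"type":"object","properties":{"rows":{"type":"array"},"squeeze":{"type":"number"}},"required":["rows"]}

```bash
mkdir -p pics; cat >h.py <<'E'
import numpy as np,cv2
from workcell import env
def ray(cam,u,v):
    c=env.calibration(cam);K=np.array([[c['fx'],0,c['cx']],[0,c['fy'],c['cy']],[0,0,1.]])
    p=cv2.undistortPoints(np.array([[[u,v]]],float),K,np.array([c['k1'],0,0,0.]))[0,0]
    d=np.array(c['rotation']).reshape(3,3)@np.array([p[0],-p[1],-1]);return np.array(c['position']),d
def onz(cam,u,v,z):
    o,d=ray(cam,u,v);return o+d*(z-o[2])/d[2]
def proj(cam,P):
    c=env.calibration(cam);q=np.array(c['rotation']).reshape(3,3).T@(np.array(P)-c['position'])
    a,b=q[0]/-q[2],-q[1]/-q[2];s=1+c['k1']*(a*a+b*b);return c['fx']*a*s+c['cx'],c['fy']*b*s+c['cy']
def snap(cam,n):
    i=np.array(env.read_camera(cam));cv2.imwrite(f'pics/{n}.png',i[:,:,::-1]);return i
E
python3 - <<'E'
from h import *
for n in('top','side'):
    snap(n,n+'0');c=env.calibration(n);print(c['position'],np.round(c['rotation'],3).tolist(),c['fx'])
s=env.sense();print(s['eef_pos'],s['eef_rot'],s['time_s'],s['ft_force'])
E
```

```text
[0.45451619 0.08419718 0.91289559] [0.036, -0.069, -0.702, 0.708] 480.6758200558624
[0.32928151 0.82797489 0.58313954] [-0.076, 0.487, 0.858, -0.148] 587.7402508755615
[0.20908827 0.61487469 0.23249794] [ 1.63155574e-01  9.86599901e-01 -9.20215391e-04 -2.17131539e-04] 0.1 [-0.51450346  0.32611521  0.2505066 ]
```

View pics/top0.png

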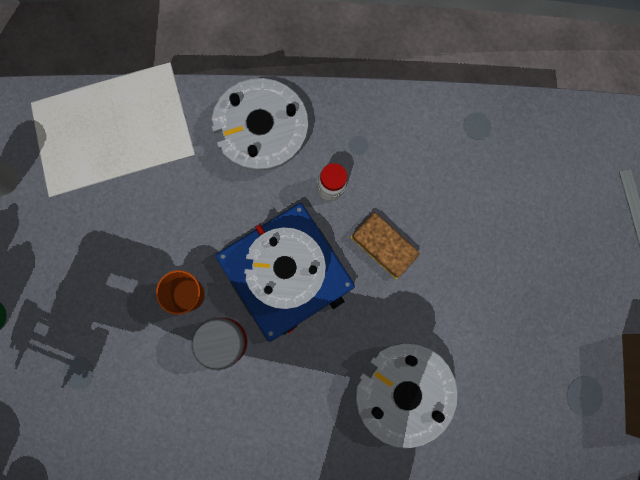

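View pics/side0.png

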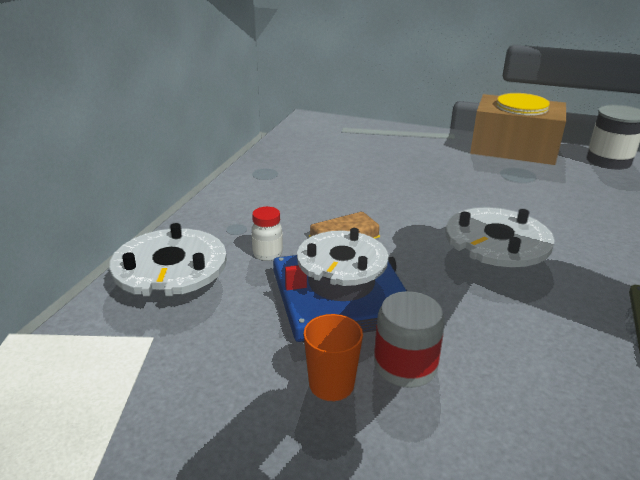

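The top view shows three similar discs: (285,267) on the blue housing, and (260,122) and (407,396), which stand free on the bench. The one at (285,267) fits because it sits on the blue spinner. I'll confirm that by its size and an enlarged crop.

```bash
sed -i "s/np.array(c\['rotation'\]).reshape(3,3)/R.from_quat(c['rotation']).as_matrix()/; 1a from scipy.spatial.transform import Rotation as R" h.py
python3 - <<'E'
from h import *
i=cv2.imread('pics/top0.png')
cv2.imwrite('pics/crop0.png',cv2.resize(i[190:350,200:400],None,fx=4,fy=3.75,interpolation=cv2.INTER_CUBIC)[:600])
for n,a,b in(('mid',(244,267),(326,267)),('far',(211,123),(308,123)),('near',(357,396),(457,396))):
    print(n,[np.linalg.norm(onz('top',*a,z)-onz('top',*b,z)) for z in(.03,.089)])
print(onz('top',285,267,.092),onz('top',262,231,.077))
hsv=cv2.cvtColor(i,cv2.COLOR_BGR2HSV)
m=cv2.inRange(hsv,(100,120,30),(130,255,255))
cs=max(cv2.findContours(m,0,2)[0],key=cv2.contourArea);r=cv2.minAreaRect(cs);print(r)
for p in cv2.boxPoints(r):print(p,onz('top',*p,.037))
E
```

```text
mid [np.float64(0.1511617529804203), np.float64(0.14106028282846356)]
far [np.float64(0.18818029954656917), np.float64(0.17560504395726567)]
near [np.float64(0.18552179663741164), np.float64(0.17312419701766563)]
[0.54244453 0.09287162 0.092     ] [0.60741325 0.13432925 0.077     ]
((284.7303466796875, 271.1685485839844), (103.24378204345703, 103.66777801513672), 57.9946174621582)
[213.41576 254.86517] [0.56932491 0.22473431 0.037     ]
[301.32584 199.92136] [0.67476071 0.06453201 0.037     ]
[356.04492 287.47192] [ 0.51177174 -0.03692072  0.037     ]
[268.13486 342.41574] [0.41209137 0.12216781 0.037     ]
```

View pics/crop0.png

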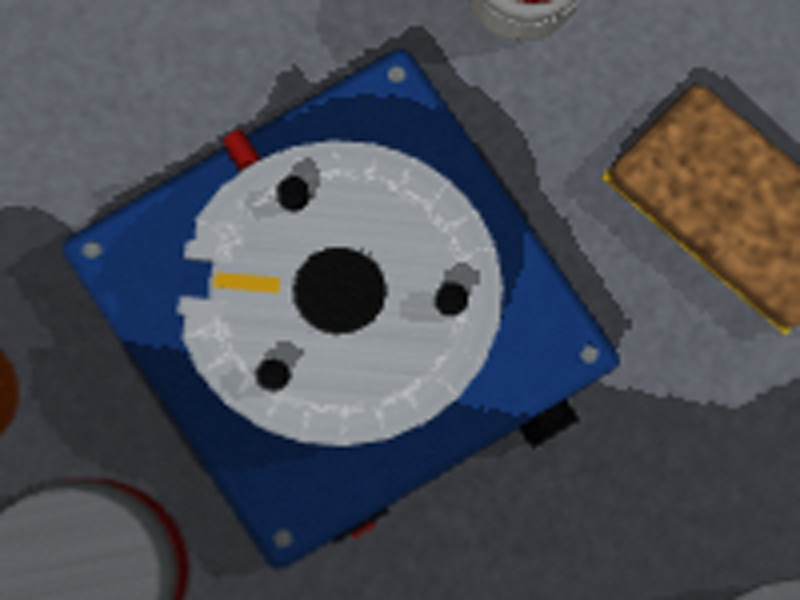

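The crop confirms it. The disc on the spinner measures 141 mm across (the others about 175 mm). Its notch is at crop (197,278), dog_c at (293,193), dog_a at (273,375), dog_b at (452,298), and the red key at (240,150). The notch has to go clockwise by roughly 55°.

```bash
cat >>h.py <<'E'
KEY=33.1
def disc(i,ztop=.089,C=np.array([.5424,.0930])):
    """i RGB top image; hub, dogs, notch angle from stripe"""
    hsv=cv2.cvtColor(i,cv2.COLOR_RGB2HSV);out={}
    def blobs(m,z,lo):
        n,l,s,c=cv2.connectedComponentsWithStats(m)
        r=[]
        for k in range(1,n):
            if s[k,4]<lo: continue
            p=onz('top',*c[k],z)[:2]
            if np.linalg.norm(p-C)<.075:
                d=p-C;r.append((int(s[k,4]),p.round(4).tolist(),round(float(np.linalg.norm(d)),4),round(float(np.degrees(np.arctan2(d[1],d[0]))),1)))
        return r
    return dict(stripe=blobs(cv2.inRange(hsv,(15,120,60),(32,255,255)),ztop,10),
      black=blobs(cv2.inRange(hsv,(0,0,0),(179,255,50)),ztop+.018,15),black_hub=blobs(cv2.inRange(hsv,(0,0,0),(179,255,50)),ztop+.003,200))
E
python3 - <<'E'
from h import *
i=cv2.imread('pics/top0.png')[:,:,::-1].copy()
for k,v in disc(i).items():print(k,v)
C=np.array([.5424,.0930])
for u,v in((249.25,264),):
    d=onz('top',u,v,.084)[:2]-C;print('notch',np.linalg.norm(d),np.degrees(np.arctan2(d[1],d[0])))
for P in ([.5424,.093,.092],):print(proj('side',P),proj('top',P))
s=env.sense();print(R.from_quat(s['eef_rot']).as_matrix().round(3))
E
```

```text
stripe [(67, [0.5459, 0.1335], 0.0406, 85.0)]
black [(56, [0.5845, 0.1134], 0.0468, 25.9), (403, [0.5408, 0.0935], 0.0017, 161.1), (58, [0.5375, 0.0463], 0.0469, -96.0), (52, [0.5031, 0.1209], 0.0482, 144.7)]
black_hub [(403, [0.5424, 0.0937], 0.0007, 88.1)]
notch 0.06203936703505121 84.90686716742056
(np.float64(342.82933632818595), np.float64(251.53892537663467)) (np.float64(284.92473288746527), np.float64(267.0251359954164))
[[-0.947  0.322 -0.001]
 [ 0.322  0.947 -0.002]
 [ 0.    -0.002 -1.   ]]
```

Notch at 85°, key at 33.1°, so I need −52°. I'll push dog_b (at −95°) with closed fingertips along tool +x.

Emit:
step_arm --rows '[[[-0.3,-0.24,0,0,0,0,1],[-0.6,-0.48,0,0,0,0,1],[-0.87,-0.72,0,0,0,0,1],[-0.87,-0.72,0,0,0,0,1]]]' --squeeze 10

```text
time_s: 0.6
eef_pos: [0.2813, 0.498, 0.2332]
eef_rot: [0.165, 0.986, -0.0, -0.0]
ft_force: [-0.3, -0.7, -0.1]
opening: 0.0603
finger_force: 0.0
```

Emit:
step_arm --rows '[[[-0.3,-0.24,0,0,0,0,1],[-0.6,-0.48,0,0,0,0,1],[-0.87,-0.72,0,0,0,0,1],[-0.87,-0.72,0,0,0,0,1]]]'

```text
time_s: 1.1
eef_pos: [0.3521, 0.3836, 0.2335]
eef_rot: [0.165, 0.986, -0.0, -0.0]
ft_force: [-0.5, 0.3, 0.3]
opening: 0.0206
finger_force: 0.0
```

Emit:
step_arm --rows '[[[-0.3,-0.24,0,0,0,0,1],[-0.6,-0.48,0,0,0,0,1],[-0.87,-0.72,0,0,0,0,1],[-0.87,-0.72,0,0,0,0,1]]]'

```text
time_s: 1.6
eef_pos: [0.423, 0.2688, 0.2335]
eef_rot: [0.164, 0.986, 0.0, -0.0]
ft_force: [-0.9, 0.3, 0.8]
opening: 0.0007
finger_force: 0.0
```

Emit:
step_arm --rows '[[[-0.3,-0.24,0,0,0,0,1],[-0.6,-0.48,0,0,0,0,1],[-0.87,-0.72,0,0,0,0,1],[-0.87,-0.72,0,0,0,0,1]]]'

```text
time_s: 2.1
eef_pos: [0.4941, 0.1539, 0.2335]
eef_rot: [0.164, 0.986, 0.0, -0.0]
ft_force: [-0.7, 0.7, 0.0]
opening: 0.0005
finger_force: 0.0
```

Emit:
step_arm --rows '[[[-0.3,-0.24,0,0,0,0,1],[-0.6,-0.48,0,0,0,0,1],[-0.87,-0.72,0,0,0,0,1],[-0.87,-0.72,0,0,0,0,1]]]'

```text
time_s: 2.6
eef_pos: [0.5652, 0.0389, 0.2333]
eef_rot: [0.164, 0.987, 0.0, -0.0]
ft_force: [-0.2, 0.6, -0.2]
opening: 0.0004
finger_force: 0.0
```

Emit:
step_arm --rows '[[[0,0,0.25,0,0,0,1],[0,0,0.5,0,0,0,1],[0,0,0.75,0,0,0,1],[0,0,0.98,0,0,0,1],[0,0,0.98,0,0,0,1]]]'

```text
time_s: 3.22
eef_pos: [0.5619, 0.0409, 0.1133]
eef_rot: [0.162, 0.987, 0.0, -0.003]
ft_force: [-0.3, -0.8, 0.1]
opening: 0.0005
finger_force: 0.0
```

```bash
python3 - <<'E'
from h import *
i=snap('side','s1');cv2.imwrite('pics/s1c.png',cv2.resize(i[170:350,240:480,::-1],None,fx=3,fy=3,interpolation=cv2.INTER_CUBIC))
E
```

```text
(no output)
```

View pics/s1c.png

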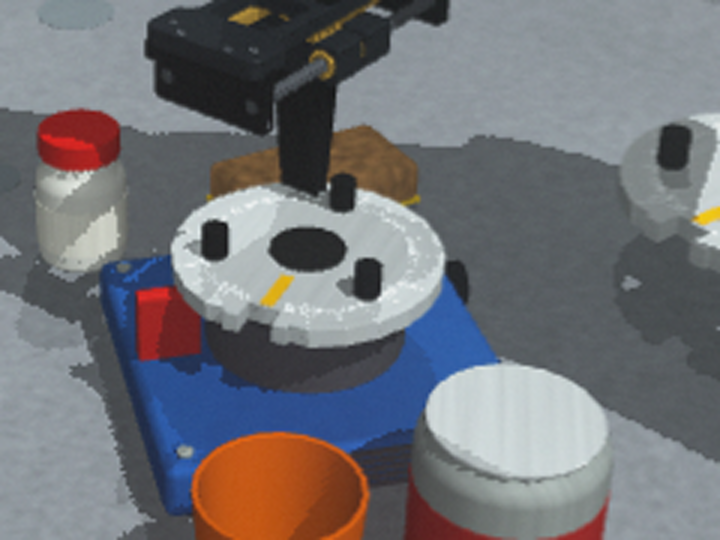

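The closed fingertip, at crop (300,185), stands just above the plate behind dog_b (342,190), and the force reading shows no contact. I'll push most of the way now.

Emit:
step_arm --rows '[[[0.06,0,0,0,0,0,1],[0.12,0.01,0,0,0,0,1],[0.18,0.015,0,0,0,0,1],[0.24,0.02,0,0,0,0,1],[0.29,0.03,0,0,0,0,1]]]'

```text
time_s: 3.9
eef_pos: [0.5322, 0.053, 0.1162]
eef_rot: [0.163, 0.987, 0.0, 0.0]
ft_force: [0.3, -0.8, -0.4]
opening: 0.0005
finger_force: 0.4
```

Emit:
step_arm --rows '[[[0.01,0,0,0,0,0,1],[0.03,0.005,0,0,0,0,1],[0.03,0.005,0,0,0,0,1]]]'

```text
time_s: 4.28
eef_pos: [0.5292, 0.0547, 0.1159]
eef_rot: [0.163, 0.987, 0.0, -0.0]
ft_force: [0.1, 0.1, -0.4]
opening: 0.0006
finger_force: 0.0
```

```bash
python3 - <<'E'
from h import *
i=snap('top','t2');print(disc(i)); print(env.sense()['eef_pos'])
cv2.imwrite('pics/t2c.png',cv2.resize(i[190:350,200:400,::-1],None,fx=4,fy=3.75,interpolation=cv2.INTER_CUBIC))
E
```

```text
{'stripe': [], 'black': [], 'black_hub': []}
[0.52928277 0.05467947 0.11592322]
```

View pics/t2c.png

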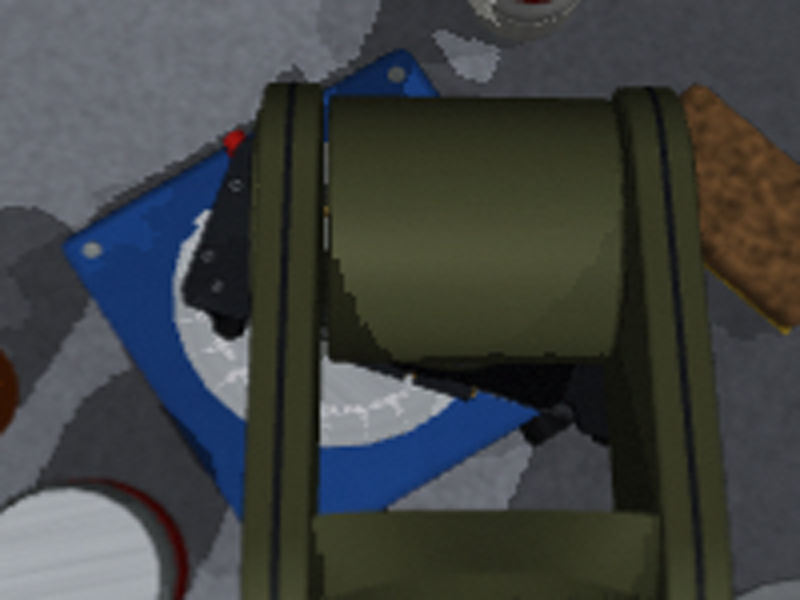

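The arm hides the disc in the top view, with only the rim's left edge and the key at (232,140) visible. I'll measure the stripe from the side camera instead.

```bash
cat >>h.py <<'E'
def side(i,ztop=.089,C=np.array([.5424,.0934])):
    hsv=cv2.cvtColor(i,cv2.COLOR_RGB2HSV);m=cv2.inRange(hsv,(15,120,60),(32,255,255));r=[]
    n,l,s,c=cv2.connectedComponentsWithStats(m)
    for k in range(1,n):
        d=onz('side',*c[k],ztop)[:2]-C
        if s[k,4]>=10 and np.linalg.norm(d)<.075: r.append((int(s[k,4]),c[k].round(1).tolist(),round(float(np.linalg.norm(d)),4),round(float(np.degrees(np.arctan2(d[1],d[0]))),1)))
    return r
E
python3 - <<'E'
from h import *
for n in('side0','s1'):print(side(cv2.imread(f'pics/{n}.png')[:,:,::-1].copy()))
i=snap('side','s2');print(side(i))
E
```

```text
[(49, [331.8, 266.4], 0.0403, 83.6)]
[(49, [331.8, 266.4], 0.0403, 83.6)]
[(46, [319.8, 260.3], 0.0407, 48.9)]
```

Emit:
step_arm --rows '[[[0.03,0.01,0,0,0,0,1],[0.06,0.02,0,0,0,0,1],[0.09,0.03,0,0,0,0,1],[0.1,0.03,0,0,0,0,1],[0.1,0.03,0,0,0,0,1]]]'

```text
time_s: 5.0
eef_pos: [0.519, 0.062, 0.1161]
eef_rot: [0.163, 0.987, 0.0, -0.0]
ft_force: [-0.3, -0.1, 0.6]
opening: 0.0009
finger_force: 0.0
```

```bash
python3 - <<'E'
from h import *
i=snap('side','s3');print(side(i),env.sense()['eef_pos'])
E
```

```text
[(50, [317.6, 256.5], 0.04, 33.5)] [0.51905859 0.06195728 0.11605421]
```

Emit:
step_arm --rows '[[[-0.08,-0.02,0,0,0,0,1],[-0.1,-0.03,-0.2,0,0,0,1],[-0.1,-0.03,-0.5,0,0,0,1],[-0.1,-0.03,-0.8,0,0,0,1]]]'

```text
time_s: 5.55
eef_pos: [0.5297, 0.0542, 0.2128]
eef_rot: [0.163, 0.987, -0.0, -0.0]
ft_force: [0.6, -0.4, 0.8]
opening: 0.0004
finger_force: 0.0
```

Emit:
step_arm --rows '[[[0,-0.4,0,0,0,0,1],[0,-0.8,0,0,0,0,1],[0,-1,0,0,0,0,1],[0,-1,0,0,0,0,1]]]'

```text
time_s: 6.05
eef_pos: [0.4908, -0.0605, 0.2122]
eef_rot: [0.165, 0.986, 0.0, 0.0]
ft_force: [0.5, 0.1, -0.1]
opening: 0.0003
finger_force: 0.0
```

Emit:
step_arm --rows '[[[0,-0.4,0,0,0,0,1],[0,-0.8,0,0,0,0,1],[0,-1,0,0,0,0,1],[0,-1,0,0,0,0,1]]]'

```text
time_s: 6.55
eef_pos: [0.4524, -0.1732, 0.2121]
eef_rot: [0.164, 0.986, 0.0, 0.0]
ft_force: [-0.1, 0.6, 0.0]
opening: 0.0009
finger_force: 0.0
```

```bash
python3 - <<'E'
from h import *
i=snap('top','t4');print(disc(i)); print(side(snap('side','s4')),env.sense()['eef_pos'])
cv2.imwrite('pics/t4c.png',cv2.resize(i[190:350,200:400,::-1],None,fx=4,fy=3.75,interpolation=cv2.INTER_CUBIC))
E
```

```text
{'stripe': [(66, [0.5752, 0.116], 0.04, 35.0)], 'black': [(57, [0.5832, 0.0728], 0.0455, -26.4), (401, [0.5398, 0.0943], 0.0029, 153.0), (51, [0.5383, 0.1415], 0.0487, 94.8), (48, [0.501, 0.0687], 0.0481, -149.6)], 'black_hub': [(401, [0.5414, 0.0945], 0.0018, 122.9)]}
[(50, [317.6, 256.5], 0.04, 33.5)] [ 0.45264167 -0.17196834  0.21202831]
```

View pics/t4c.png

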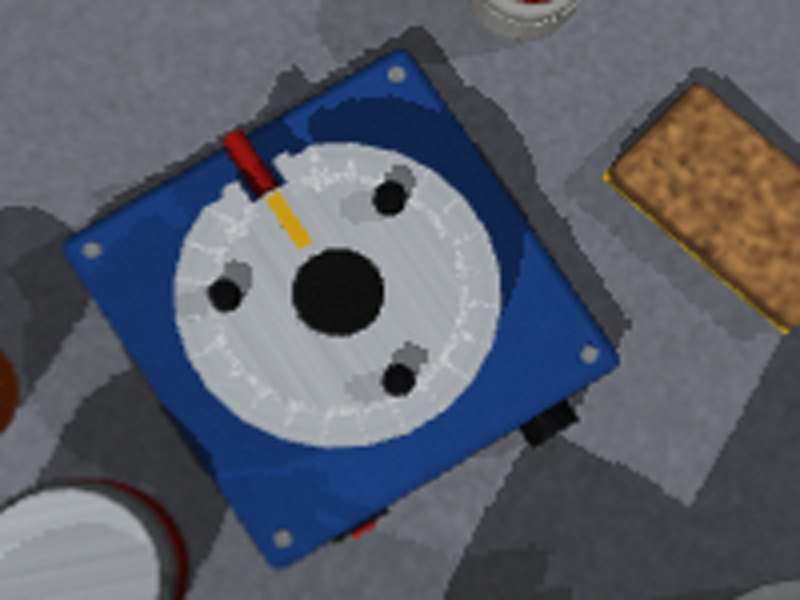

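The top view shows the notch over the red key at crop (255,175), with the stripe at (288,220) in line. The red seems close to the notch's left wall, so I'll check how well it is centred, correcting for parallax.

```bash
python3 - <<'E'
from h import *
i=cv2.imread('pics/t4.png');C=np.array([.5419,.0938])
def arc(r,z,f):
    A=np.arange(10,56,.5);o=[]
    for a in A:
        u,v=proj('top',[*(C+r*np.array([np.cos(np.radians(a)),np.sin(np.radians(a))])),z])
        o.append(f(cv2.getRectSubPix(i.astype(np.float32),(1,1),(u,v))[0,0]))
    return A,np.array(o)
for r in(.060,.063,.066):
    A,o=arc(r,.089,lambda p:min(p[2],p[1]));b=A[o<75];print('notch',r,b.min(),b.max(),b.mean())
for r in(.065,.072,.078,.084,.088):
    A,o=arc(r,.0765,lambda p:p[2]-p[0]);b=A[o>50];print('key',r,b.min(),b.max(),b.mean()) if len(b) else 0
E
```

```text
notch 0.06 26.0 41.5 33.75
notch 0.063 26.5 41.5 34.0
notch 0.066 26.5 41.0 33.75
key 0.065 29.0 36.5 32.75
key 0.072 30.0 36.0 33.0
key 0.078 30.0 36.5 33.25
key 0.084 30.0 36.0 33.0
key 0.088 30.0 36.0 33.0
```

Notch at 33.8° and key at 33.0°, about 0.9 mm off sideways, so it fits. Next I'll go over the hub.

Emit:
step_arm --rows '[[[0,0.4,0,0,0,0,1],[0,0.8,0,0,0,0,1],[0,1,0,0,0,0,1],[0,1,0,0,0,0,1]]]'

```text
time_s: 7.15
eef_pos: [0.4913, -0.0564, 0.212]
eef_rot: [0.161, 0.987, 0.0, -0.0]
ft_force: [0.3, 0.4, -0.5]
opening: 0.0006
finger_force: 0.0
```

Emit:
step_arm --rows '[[[0,0.4,0,0,0,0,1],[0,0.8,0,0,0,0,1],[0,1,0,0,0,0,1],[0,1,0,0,0,0,1]]]'

```text
time_s: 7.65
eef_pos: [0.5296, 0.0557, 0.2119]
eef_rot: [0.162, 0.987, -0.0, -0.0]
ft_force: [-0.1, -0.2, 0.4]
opening: 0.0006
finger_force: 0.0
```

Emit:
step_arm --rows '[[[0,0.2,0,0,0,0,1],[0,0.34,0,0,0,0,1],[0,0.34,0,0,0,0,1],[0,0.34,0,0,0,0,1]]]'

```text
time_s: 8.15
eef_pos: [0.5424, 0.0927, 0.212]
eef_rot: [0.163, 0.987, -0.0, -0.0]
ft_force: [-0.1, -0.2, -0.2]
opening: 0.0006
finger_force: 0.0
```

Emit:
step_arm --rows '[[[0,0,0.25,0,0,0,1],[0,0,0.5,0,0,0,1],[0,0,0.7,0,0,0,1],[0,0,0.79,0,0,0,1],[0,0,0.79,0,0,0,1]]]'

```text
time_s: 8.78
eef_pos: [0.5421, 0.0928, 0.1168]
eef_rot: [0.163, 0.987, -0.0, -0.001]
ft_force: [0.7, -0.5, -0.0]
opening: 0.0006
finger_force: 0.0
```

Emit:
step_arm --rows '[[[0,0,0.02,0,0,0,1],[0,0,0.03,0,0,0,1],[0,0,0.04,0,0,0,1],[0,0,0.05,0,0,0,1],[0,0,0.06,0,0,0,1]]]'

```text
time_s: 9.4
eef_pos: [0.5428, 0.0933, 0.1108]
eef_rot: [0.163, 0.987, 0.0, 0.0]
ft_force: [-2.3, 0.1, 5.2]
opening: 0.0005
finger_force: 2.4
```

Emit:
step_arm --rows '[[[0,0,0.01,0,0,0,1],[0,0,0.02,0,0,0,1],[0,0,0.03,0,0,0,1],[0,0,0.03,0,0,0,1]]]'

```text
time_s: 9.9
eef_pos: [0.5429, 0.0933, 0.1065]
eef_rot: [0.163, 0.987, 0.0, 0.0]
ft_force: [0.2, 0.1, 3.7]
opening: 0.0009
finger_force: 2.0
```

It is sliding down under about 4–5 N. I'll press on in small steps until the force rises.

Emit:
step_arm --rows '[[[0,0,0.01,0,0,0,1],[0,0,0.02,0,0,0,1],[0,0,0.03,0,0,0,1],[0,0,0.03,0,0,0,1]]]'

```text
time_s: 10.4
eef_pos: [0.5429, 0.0933, 0.1033]
eef_rot: [0.163, 0.987, 0.0, 0.0]
ft_force: [-0.7, 0.5, 5.4]
opening: 0.0007
finger_force: 3.1
```

Emit:
step_arm --rows '[[[0,0,0.01,0,0,0,1],[0,0,0.02,0,0,0,1],[0,0,0.02,0,0,0,1]]]'

```text
time_s: 10.78
eef_pos: [0.5438, 0.0934, 0.1032]
eef_rot: [0.163, 0.987, 0.0, 0.001]
ft_force: [-2.9, -0.1, 15.2]
opening: 0.0004
finger_force: 7.8
```

It bottoms out at TCP z 0.103, as expected for fully home, with the force rising to 15 N. One slightly firmer press, then retreat and look.

Emit:
step_arm --rows '[[[0,0,0.01,0,0,0,1],[0,0,0.02,0,0,0,1],[0,0,0.02,0,0,0,1]]]'

```text
time_s: 11.15
eef_pos: [0.5444, 0.0934, 0.1032]
eef_rot: [0.163, 0.987, 0.0, 0.002]
ft_force: [-7.4, -0.3, 25.6]
opening: 0.0006
finger_force: 13.0
```

Emit:
step_arm --rows '[[[0,0,-0.03,0,0,0,1],[0,0,-0.1,0,0,0,1],[0,0,-0.5,0,0,0,1],[0,0,-0.9,0,0,0,1],[0,0,-0.95,0,0,0,1]]]'

```text
time_s: 11.78
eef_pos: [0.5441, 0.0934, 0.2157]
eef_rot: [0.163, 0.987, 0.001, 0.003]
ft_force: [0.0, 0.5, 0.9]
opening: 0.0004
finger_force: 0.0
```

Emit:
step_arm --rows '[[[0,-0.4,0,0,0,0,1],[0,-0.8,0,0,0,0,1],[0,-1,0,0,0,0,1],[0,-1,0,0,0,0,1]]]'

```text
time_s: 12.28
eef_pos: [0.5024, -0.0213, 0.2098]
eef_rot: [0.165, 0.986, -0.0, -0.002]
ft_force: [0.4, 0.7, 0.5]
opening: 0.0005
finger_force: 0.0
```

Emit:
step_arm --rows '[[[0,-0.4,0,0,0,0,1],[0,-0.8,0,0,0,0,1],[0,-1,0,0,0,0,1],[0,-1,0,0,0,0,1]]]'

```text
time_s: 12.78
eef_pos: [0.4648, -0.1341, 0.2108]
eef_rot: [0.164, 0.986, 0.0, -0.001]
ft_force: [-0.3, 0.3, -0.2]
opening: 0.0003
finger_force: 0.0
```

```bash
python3 - <<'E'
from h import *
i=snap('top','t5');print(disc(i,.081)); j=snap('side','s5')
cv2.imwrite('pics/s5c.png',cv2.resize(j[210:330,260:420,::-1],None,fx=5,fy=5,interpolation=cv2.INTER_CUBIC))
E
```

```text
{'stripe': [(65, [0.5767, 0.1161], 0.0414, 34.0)], 'black': [(58, [0.5845, 0.0728], 0.0467, -25.7), (389, [0.5413, 0.0941], 0.0015, 133.7), (53, [0.5399, 0.1415], 0.0485, 93.0), (49, [0.5027, 0.0685], 0.0466, -148.4)], 'black_hub': [(389, [0.5429, 0.0943], 0.0014, 67.8)]}
```

View pics/s5c.png

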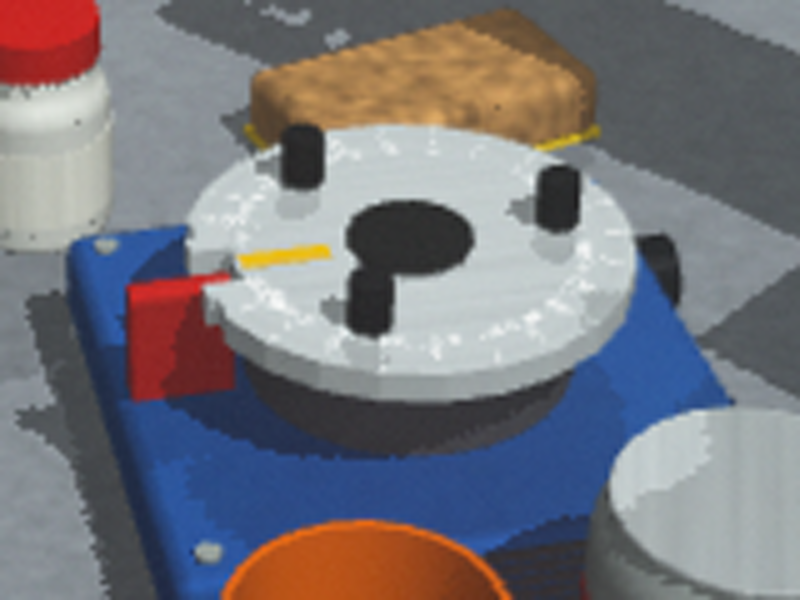

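The side view shows the disc level and low, with the red key at (180,335) inside the notch at (215,280). The hub came down the full 8 mm and the bystanders in view haven't moved.

```bash
python3 -c "
from workcell import env
print(env.hand_in())"
```

```text
the job is handed in; nothing more can be done
None
```

The disc was turned 52° clockwise by its dog_b until the notch stood over the red key, then pressed 8 mm down to fully home and left there; the job is handed in at about 13 s of the 64 s allowed, though no verdict was returned.

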